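Fish out the steamer's filler cap and lock it on

ROBOT

A 6-joint arm with a two-finger parallel gripper is mounted at the origin on a cart in front of the work surface, level with it; the furniture and walls round the work are solid. World frame = base frame: x ahead of the robot, y to its left, z up, the work surface at z = 0. Lengths are in mm, angles in degrees, forces in N, time in s.
With the tool pointing down it reaches from about 300 to 850 mm from the base axis. Payload 4.2 kg.
Tool frame: the origin (TCP) lies midway between the tips of the shut fingers; the grasp point (between the pads) lies 19 mm behind it; z points along the fingers, y is the line along which they close (so a half turn about z gives the same grasp; the last joint's range is limited). The gripper opens to 91 mm and grips with 3 to 60 N. Pads are 32 mm wide; open, the fingers measure 118 mm over their backs; the gripper's body (76 mm by 178 mm) begins 60 mm behind the grasp point.
Start: joints at [-75.459, 18.312, 89.639, -0, 72.044, -1.146], TCP at [155.478, -553.597, 213.976] pointing down, gripper open.
Joint ranges: [-177.97, 177.97], [-48.28, 115.42], [12.27, 149.76], [-77.06, 257.06], [2.81, 150.46], [-146.56, 146.56]. Speed limits (degrees/s): [147.25, 147.25, 180, 180, 180, 180].

INTERFACE

Orientations are given as [roll, pitch, yaw] about the fixed x, y, z axes, in that order (R = Rz(yaw) Ry(pitch) Rx(roll)).
In Python, from workcell import env gives the robot as it stands.
- The arm moves only by the shell command python3 -m jog 'ROWS' [FORCE]. ROWS is a JSON object of lists of equal length, an entry for each row: "jaw": the finger opening in mm, from 0 to 91.2; "slide": the shift along the tool's x, y, z in units of 30 mm (1.0 is 30 mm), a list of three; "spin": the turn about the tool's z in units of 8 degrees (1.0 is 8 degrees). In form: {"jaw": [jaw, ...], "slide": [[dx, dy, dz], ...], "spin": [spin, ...]}. A call has 1 to 10 rows; each row shifts and turns the commanded pose from where the row before left it, along the tool's axes as they then stand; what a row does not reach is not made up. A row lasts 1/10 s, in which the tool goes at most 50 mm and 8.59 degrees, less where a joint would pass 70% of its speed; a pose out of reach is approached as far as the arm can. A call is refused whole if a number of a shift passes 1 or a number of a turn 1, either way. A call with a gripper value outside its range is refused whole. The fingers move at their own pace and stop on an object; FORCE is the grip in N (left out, the last holds). Time passes only in rows, so rows that do not move let the fingers close. It gives the time, the measured TCP pose, the force, the opening and the grip force at its end, in the units of the state.
- env.state(): the state, without advancing time (a new reading comes with each control period).
- env.grab_frame(name): name is "side" or "top"; returns the picture (480x640x3 uint8, red, green, blue); there is no depth.
- env.camera_model(name): a dict with "fx", "fy", "cx", "cy" (pixels), "D" ([k1, k2, p1, p2, k3] as OpenCV has them; the pictures are not rectified), "camera_from_world" (4x4, takes a point from world to camera coordinates). Camera axes: x right, y up, looking along -z (the intrinsics and any distortion apply to the point x, -y, -z); pixel columns grow to the right and rows downward; lengths in mm; the calibration is good to about 2 mm. A picture is of the moment at which its call begins. camera_model takes no time and is no camera call.
- env.job_done(): hands the job in; it is judged then, once.
The state is a dict: "time_s": time; "qpos": joint angles; "qvel": joint speeds; "effort": joint torques, N m; "ee_pos": TCP position; "ee_rot": TCP orientation; "force": force on the tool from outside, world axes, zero at the start; "torque": the same for the moment, N m; "gripper_width": finger opening in mm; "gripper_force": force on a finger pad.
Only numpy, scipy, OpenCV 4.12 (cv2) and the standard library are available. Lean on these libraries where they do the work, as an engineer would, in place of code of your own. Each camera call takes 0.05 s, during which the arm holds its last target. There are 200 camera calls.

TASK

The filler cap of the hair steamer has dropped into the narrow gap between the steamer and the water can beside it, where fingers must not go: reach in with the cranked drain hook and draw the cap out to the front, clear of the gap, then lay the hook down on the counter and let go of it. Put the cap on the steamer's filler neck, push it down against the sprung seal and turn it a quarter turn clockwise (seen from above) until it locks, then let go so that it stays locked. Leave the bottles, pot and perm rods round about where they stand.

Things in the scene. Friction and masses are not known exactly. Their poses are not given: they have to be found in the camera images.
- steamer: Fixed white counter-top hair steamer: rounded box 170 deep (its x) x 150 wide (its y) x 130 mm high; front panel with knob and rocker on its -x face. Origin: centre of its underside on the counter; z up, y to the robot's left. Steel filler neck on top; steam nozzle at the back left (from 58 mm behind and 40 mm left of the origin, to z = 200 mm). The gap with the cap is along its right side (-y).
- neck (a point): Centre of the top of the filler neck, 156 mm above the counter; axes as the steamer's. Steel barrel 37 mm across, with a flange 49 mm across at its top, 8 mm thick, whose top stands 23 mm above a steel dish. Two notches and two pockets, each pair across from one another, are cut in the flange (see point notch, point pocket).
- notch (a point): Middle of one of the two notches through the flange, at its top, 21.5 mm from the neck's axis; the other is across the neck. Both lie on a line through the neck at -10 degrees from the steamer's x axis (seen from above, counterclockwise positive), notches 36 degrees wide. The cap's lugs go down through them. A stop bars turning counterclockwise from here.
- pocket (a point): Middle of one of the two locking pockets, at the flange top, 80 degrees clockwise (from above) of a notch, so on the neck's y line; the other is across the neck. Here the flange is 4 mm thick from its top, open below, 36 degrees wide, with a stop beyond. Between notch and pocket it is 8 mm thick and the lugs must pass beneath it. Pockets hold the lugs of a locked cap.
- seal (a joint): Sprung rubber plug in the middle of the neck, 29 mm across; at 0 it stands 14 mm above the flange top; value = how far it is pressed down (m), up to 0.018. It pushes up with about 3 N at rest and 0.8 N more per mm, so 14 N when level with the flange. About 0.005 under a locked cap.
- cap: Loose black filler cap, 60 mm across, 22 mm high, plus a grip bar on top 50 long (cap's x) x 14 wide x 20 mm high: 42 mm in all; about 90 g. Origin: centre of the open underside, z up. Inverted cup, bore 53 mm, 18 mm deep. Starts upright on the counter in the gap, at any yaw, its centre 40 to 60 mm behind gap_mouth and within 2 mm of the gap's middle.
- cap_lug (a point): Middle of one of the cap's two inward lugs, under an end of the bar, 23.6 mm from the axis along the cap's x (the other across): 5 mm high at the cap's very bottom, 10 mm wide, reaching in to 20.5 mm from the axis. Cap origin relative to neck: -4 mm resting in the notches on the plug, -13.5 mm or lower to turn (11 N), -18 mm fully down (14 N), -9 mm locked in the pockets.
- hook: Loose cranked drain hook, about 100 g. Wooden handle 94 long (its x) x 24 wide x 18 mm high, lying flat on the counter; origin: centre of the handle's underside; z up, x toward the foot. A 6 mm steel wire leaves the handle's front end (x = 46 mm), rises to 62 mm above the underside by x = 83 mm, runs level to x = 150 mm and goes down to the foot.
- hook_foot (a point): Middle of the hook's foot, 160 mm ahead of the handle's middle and 8 mm above the level of the handle's underside: a shallow fork of 6 mm wire whose two prongs run 18 mm to either side and 8 mm back toward the handle. With the handle at counter height the shank passes over the cap (42 mm) and the fork stands behind it.
- gap_mouth (a point): Middle of the front end of the gap, on the counter, level with the steamer's front face and 111 mm right of the steamer's origin; axes as the steamer's. The gap runs from here along the steamer's +x for 160 mm, 70 to 76 mm wide: steamer (130 mm high) on its left, water can (165 mm to the shoulder) on its right.
- water_can: Fixed white plastic jerrycan beside the steamer, 157 deep x 119 wide x 204 mm high, the right wall of the gap. Origin: centre of its underside; its own y axis points back along the gap.
- stone_basin: Fixed round stone wash basin on the left of the counter, 395 mm across at the rim, 147 mm high, narrowing downward; origin: centre of its underside. An obstacle between the arm at its start and the work: pass high over it, and mind its overhanging rim beside the hook.
- developer: Loose small applicator bottle with a pointed nozzle, 37 mm across, 124 mm high; bystander, origin under its centre.
- polish: Loose nail polish bottle, 31 mm across, 79 mm high; bystander, origin under its centre.
- cream: Loose low cream pot, 58 mm across, 37 mm high; bystander, origin under its centre.
- perm_rod: Loose perm rod lying on the counter, 72 mm long, 22 mm thick; bystander, origin under its middle.
- perm_rod_left: Loose perm rod, same as perm_rod, lying across in front of the steamer on the left; bystander, origin under its middle.
Things that resemble listed ones, but are neither listed nor needed, are in the scene too. Of the things shaped like the cap, the black one is meant.

How it is judged:
By the outcome, as a careful person would: the job done as asked, in the order asked, and still so for the second after the job is handed in, with the robot touching nothing.
It also fails if it takes over 69 s, if anything falls off the work surface, if the arm or the gripper's body presses on something with over 40 N, if the wrist force passes 120 N, or if a joint passes its speed limit or range.

## Working session

There is one attempt and no reset: what is moved stays moved. The work goes in short steps, Python scripts to look and compute and a shell command to move; the robot and the scene stay as the last step left them, time stands still between calls to the robot, and variables do not carry over. Pictures are saved under pics/ and viewed, at most 10 in all, crops included, and the job is handed in when it is done.

```bash
mkdir -p pics; ls
python3 - <<'E'
from workcell import env
import cv2,numpy as np
np.set_printoptions(precision=4,suppress=True)
for n in("side","top"):
    cv2.imwrite(f"pics/{n}0.png",env.grab_frame(n)[:,:,::-1])
    m=env.camera_model(n);print(n,m)
s=env.state();print(s)
E
```

```text
pics
side {'fx': 512.7617299253308, 'fy': 512.7617299253308, 'cx': 328.3771723073077, 'cy': 249.15713181720332, 'D': array([-0.0303,  0.    ,  0.    ,  0.    ,  0.    ]), 'camera_from_world': array([[    0.9943,    -0.1051,     0.0157,  -600.2929],
       [    0.0516,     0.6065,     0.7934,   -16.5542],
       [   -0.0929,    -0.7881,     0.6085, -1227.9182],
       [    0.    ,     0.    ,     0.    ,     1.    ]])}
top {'fx': 591.3734812738094, 'fy': 591.3734812738094, 'cx': 316.6885895341605, 'cy': 242.44617837211004, 'D': array([-0.1518,  0.    ,  0.    ,  0.    ,  0.    ]), 'camera_from_world': array([[   -0.0276,    -0.9996,    -0.0033,  -171.0507],
       [    0.9792,    -0.0277,     0.201 ,  -587.3019],
       [   -0.201 ,     0.0024,     0.9796, -1385.4963],
       [    0.    ,     0.    ,     0.    ,     1.    ]])}
{'time_s': 0.1, 'qpos': array([-75.4592,  18.3472,  89.6998,  -0.001 ,  72.043 ,  -1.1474]), 'qvel': array([-0.0402, -0.0767, -0.203 , -0.0167, -0.0735,  0.1099]), 'effort': array([  0.0002, -41.3331, -23.251 ,   0.0729,   0.0422,  -0.0001]), 'ee_pos': array([ 155.3488, -553.1481,  213.2092]), 'ee_rot': array([-179.9099,   -0.0009,   15.6885]), 'force': array([-0.1676,  0.2055,  0.1321]), 'torque': array([ 0.0043,  0.0199, -0.0815]), 'gripper_force': 0.0, 'gripper_width': 91.33201900557697}
```

View pics/side0.png

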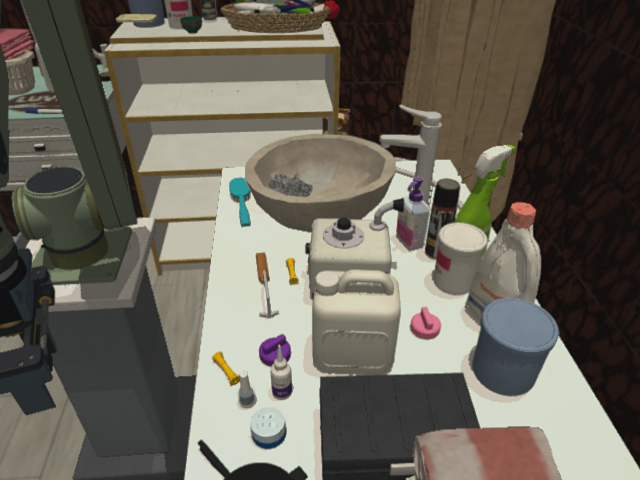

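View pics/top0.png

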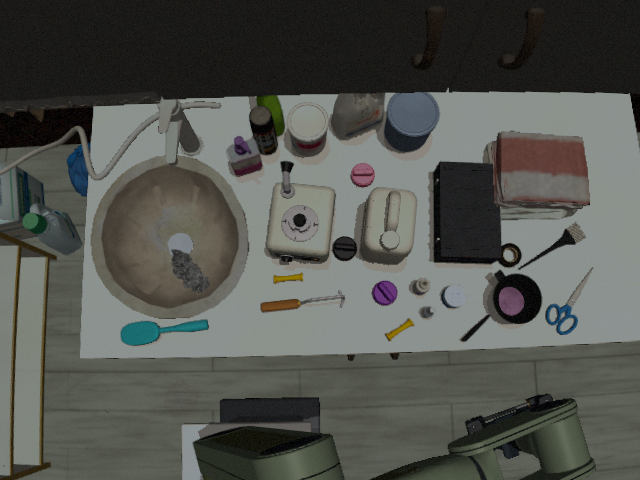

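Candidates for the cap in the top view are the pink one at (362,174), the purple one at (385,292) and the black one at (344,248). The black one lies between steamer and can, so it fits. I'll confirm it in an enlarged crop.

```bash
cat > h.py <<'E'
import numpy as np,cv2
from workcell import env
np.set_printoptions(precision=2,suppress=True)
F=np.diag([1.,-1,-1])
def cam(n):
    m=env.camera_model(n);T=np.array(m["camera_from_world"])
    K=np.array([[m["fx"],0,m["cx"]],[0,m["fy"],m["cy"]],[0,0,1]])
    return K,np.array(m["D"]),F@T[:3,:3],F@T[:3,3]
def proj(n,P):
    K,D,R,t=cam(n);return cv2.projectPoints(np.atleast_2d(np.float64(P)),cv2.Rodrigues(R)[0],t,K,D)[0][:,0]
def ray(n,uv):
    K,D,R,t=cam(n);p=cv2.undistortPoints(np.float64([[uv]]),K,D)[0,0]
    d=R.T@np.r_[p,1];return -R.T@t,d/np.linalg.norm(d)
def plane(n,uv,z):
    c,d=ray(n,uv);return c+d*(z-c[2])/d[2]
def tri(top,side):
    (a,u),(b,v)=ray("top",top),ray("side",side)
    s=np.linalg.lstsq(np.c_[u,-v],b-a,rcond=None)[0]
    p,q=a+s[0]*u,b+s[1]*v;return (p+q)/2,np.linalg.norm(p-q)
def crop(n,x,y,w,h,k,name):
    im=env.grab_frame(n)[y:y+h,x:x+w,::-1]
    im=cv2.resize(im,None,fx=k,fy=k,interpolation=cv2.INTER_CUBIC)
    im=cv2.convertScaleAbs(im,alpha=1.0 if n=="side" else 1.15)
    cv2.imwrite(f"pics/{name}.png",im)
E
python3 - <<'E'
from h import *
crop("top",250,200,160,120,5,"topc")
crop("side",230,210,160,120,5,"sidec")
E
```

```text
(no output)
```

View pics/topc.png

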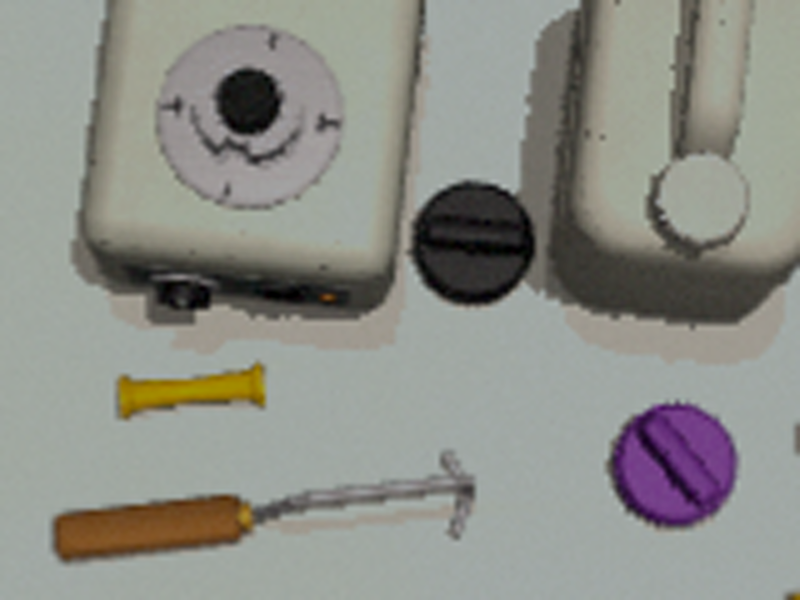

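View pics/sidec.png

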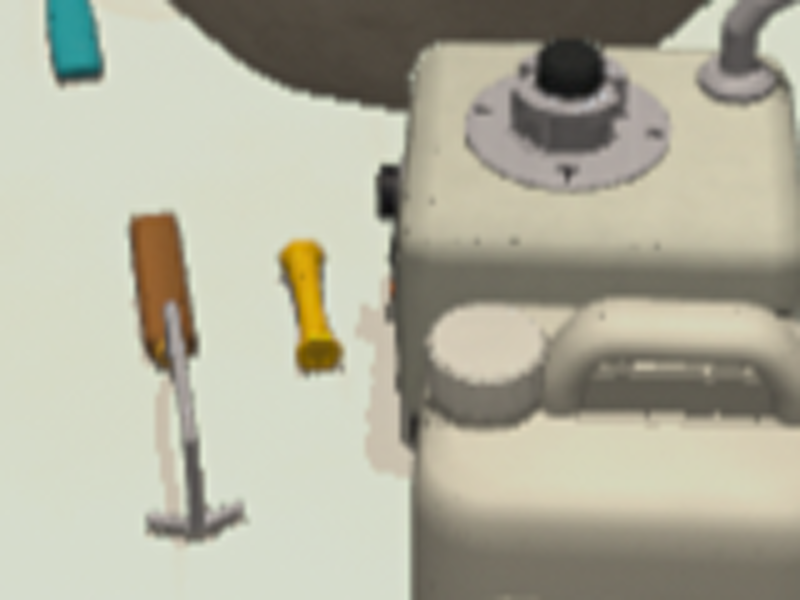

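The black cap sits in the gap at topc (473,240), which is about (344.5,248) in the full picture. Its bar runs nearly across the gap, so it is the one meant. In the same crop the plug is at (248,101), the dish at (250,117), the hook handle at (150,528) and the foot at (468,488).

```bash
cat >> h.py <<'E'
T=lambda x,y:(250+(x+.5)/5-.5,200+(y+.5)/5-.5)
S=lambda x,y:(230+(x+.5)/5-.5,210+(y+.5)/5-.5)
E
python3 - <<'E'
from h import *
print("plug",tri(T(248,101),S(570,64)))
print("dish",tri(T(250,117),S(568,129)))
print("dish z133",plane("top",T(250,117),133),plane("side",S(568,129),133))
# neck-flange dims: dish marks along steamer axes
for n,p in dict(f=(227,193),b=(273,41),l=(172,105),r=(330,122)).items(): print("mark",n,plane("top",T(*p),133))
print("handle",tri(T(150,528),S(163,283)))
for p in ((57,516),(237,497),(241,540),(60,558)): print("hc",plane("top",T(*p),14))
print("foot",tri(T(468,488),S(195,535)), plane("top",T(447,455),8),plane("top",T(457,535),8),plane("side",S(150,525),8),plane("side",S(241,513),8))
print("cap22",plane("top",T(473,242),20),"bar",plane("top",T(474,234),42),plane("top",T(427,231),42),plane("top",T(522,238),42))
for n,p in dict(stfr=(395,245),stbr=(420,0),stfl=(85,230),).items(): print(n,plane("top",T(*p),125))
print("canL",plane("top",T(580,60),160),plane("top",T(553,260),140))
print("frontbottom",plane("top",T(345,318),10),plane("top",T(110,285),10))
print("rod",plane("top",T(122,395),11),plane("top",T(262,385),11),tri(T(192,390),S(310,305)))
print("purple",plane("top",T(675,465),15))
E
```

```text
plug (array([ 615.99, -148.66,  164.27]), np.float64(2.6819006408613784))
dish (array([ 616.41, -148.53,  130.74]), np.float64(2.447924918464844))
dish z133 [ 614.6  -148.62  133.  ] [ 617.18 -151.2   133.  ]
mark f [ 578.66 -137.17  133.  ]
mark b [ 650.95 -160.2   133.  ]
mark l [ 621.42 -112.31  133.  ]
mark r [ 611.14 -185.87  133.  ]
handle (array([437.71, -91.01,  11.62]), np.float64(3.40570352163775))
hc [442.91 -45.35  14.  ]
hc [ 450.03 -134.79   14.  ]
hc [ 428.65 -136.3    14.  ]
hc [422.04 -46.59  14.  ]
foot (array([ 451.97, -249.78,    4.95]), np.float64(0.6337859334992263)) [ 468.77 -239.72    8.  ] [ 428.69 -243.32    8.  ] [ 433.17 -245.4     8.  ] [ 471.18 -241.63    8.  ]
cap22 [ 574.22 -256.01   20.  ] bar [ 573.96 -255.56   42.  ] [ 576.13 -232.4    42.  ] [ 571.28 -279.21   42.  ]
stfr [ 553.45 -214.49  125.  ]
stbr [ 671.19 -230.08  125.  ]
stfl [564.63 -70.32 125.  ]
canL [ 630.77 -301.42  160.  ] [ 541.46 -286.54  140.  ]
frontbottom [ 539.12 -190.82   10.  ] [559.25 -72.95  10.  ]
rod [503.03 -78.29  11.  ] [ 506.17 -148.4    11.  ] (array([ 505.5 , -113.3 ,   12.17]), np.float64(2.1161075043788538))
purple [ 459.54 -352.55   15.  ]
```

```bash
cat >> h.py <<'E'
def go(x,y,z,yaw=None,pr=True):
    s=env.state();p=s["ee_pos"];a=np.radians(s["ee_rot"][2])
    d=np.array([x,y,z])-p
    t=np.array([d[0]*np.cos(a)+d[1]*np.sin(a),d[0]*np.sin(a)-d[1]*np.cos(a),-d[2]])/30
    n=int(np.ceil(max(abs(t).max(),np.linalg.norm(t)/1.6)))
    print("at",p,s["ee_rot"],"F",s["force"],"w",s["gripper_width"],"t",s["time_s"])
    print("slide total",t,"rows",n,"each",t/max(n,1))
    if yaw is not None: print("spin total",-(yaw-s["ee_rot"][2]+180)%360/8-22.5 if 0 else -((yaw-s["ee_rot"][2]+180)%360-180)/8)
E
python3 - <<'E'
from h import *
for p in((248,235),(170,158),(170,318),(95,235)): print("rim",plane("top",p,147))
go(437.5,-96,215,95)
E
python3 -m jog '{"jaw":[91,91,91,91,91,91,91],"slide":[[0.94,-0.88,0],[0.94,-0.88,0],[0.94,-0.88,0],[0.94,-0.88,0],[0.94,-0.88,0],[0.94,-0.88,0],[0.94,-0.88,0]],"spin":[0,0,0,0,0,0,0]}'
```

```text
rim [586.29 -29.48 147.  ]
rim [780.58 158.27 147.  ]
rim [399.3  149.31 147.  ]
rim [596.93 333.89 147.  ]
at [ 155.4  -553.31  213.43] [-179.94   -0.     15.69] F [-0.28 -1.    0.38] w 91.24896368634136 t 0.2
slide total [ 13.17 -12.13  -0.05] rows 14 each [ 0.94 -0.87 -0.  ]
spin total -9.914085407069749
time_s: 0.9
ee_pos: [296.0, -320.8, 213.9]
ee_rot: [180.0, -0.0, 15.7]
force: [1.0, 0.1, -0.1]
gripper_width: 91.2
gripper_force: 0.0
```

```bash
python3 -m jog '{"jaw":[60,60,60,60,60,60,60],"slide":[[0.93,-0.84,0],[0.93,-0.84,0],[0.93,-0.84,0],[0.93,-0.84,0],[0.93,-0.84,0],[0.93,-0.84,0],[0.93,-0.84,0]],"spin":[0,0,0,0,0,0,0]}'|tail -0
python3 -m jog '{"jaw":[60,60,60,60,60,60,60,60,60,60],"slide":[[0,0,0],[0,0,0],[0,0,0],[0,0,0],[0,0,0],[0,0,0],[0,0,0],[0,0,0],[0,0,0],[0,0,0]],"spin":[-0.99,-0.99,-0.99,-0.99,-0.99,-0.99,-0.99,-0.99,-0.99,-0.97]}'|tail -0
python3 -c "
from h import *
go(438,-101,40,94.7)"
```

```text
at [435.72 -99.64 213.83] [-179.98   -0.     95.05] F [ 0.71 -0.19 -0.11] w 59.979835783085946 t 2.6
slide total [-0.05  0.07  5.79] rows 6 each [-0.01  0.01  0.97]
spin total 0.04374131900393863Exception ignored on flushing sys.stdout:
BrokenPipeError: [Errno 32] Broken pipe
Exception ignored on flushing sys.stdout:
BrokenPipeError: [Errno 32] Broken pipe
```

```bash
python3 -m jog '{"jaw":[50,50,50,50,50,50,50,50],"slide":[[-0.05,0.07,0.97],[0,0,0.97],[0,0,0.97],[0,0,0.97],[0,0,0.97],[0,0,0.97],[0,0,0.6],[0,0,0.47]],"spin":[0,0,0,0,0,0,0,0]}'
python3 -m jog '{"jaw":[0,0,0,0,0],"slide":[[0,0,0],[0,0,0],[0,0,0],[0,0,0],[0,0,0]],"spin":[0,0,0,0,0]}' 40
python3 -c "
from h import *
crop('top',240,230,160,120,5,'grasp')"
```

```text
time_s: 3.4
ee_pos: [437.4, -100.8, 5.9]
ee_rot: [-179.9, -0.0, 94.7]
force: [0.6, -0.4, 0.1]
gripper_width: 50.0
gripper_force: 0.0
time_s: 3.9
ee_pos: [438.7, -101.2, 8.1]
ee_rot: [179.9, 0.0, 94.7]
force: [-0.8, -0.7, 4.3]
gripper_width: 23.8
gripper_force: 39.9
```

View pics/grasp.png

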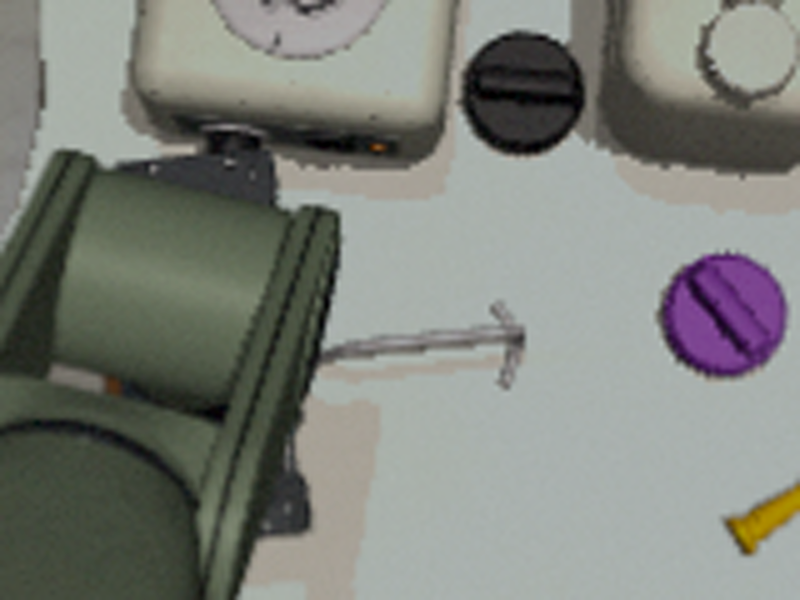

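The jaw stopped at 23.8 mm on the 24 mm handle. The crop shows the foot at (522,338) and the cap at (523,92) unmoved. Next: lift, back off from the steamer, then turn the hook.

```bash
python3 -m jog '{"jaw":[0,0,0,0,0,0,0],"slide":[[0,0,-0.5],[0,0,-1],[0,0,-0.6],[-0.77,-0.72,0],[-0.77,-0.72,0],[-0.77,-0.72,0],[-0.77,-0.72,0]],"spin":[0,0,0,0,0,0,0]}'
python3 -m jog '{"jaw":[0,0,0,0,0,0,0,0,0,0],"slide":[[0,0,0],[0,0,0],[0,0,0],[0,0,0],[0,0,0],[0,0,0],[0,0,0],[0,0,0],[0,0,0],[0,0,0]],"spin":[-0.97,-0.97,-0.97,-0.97,-0.97,-0.97,-0.97,-0.97,-0.97,-0.97]}'
python3 -c "
from h import *
go(471,-242,68,172.3)
crop('top',230,190,160,120,5,'turned')"
```

```text
time_s: 4.65
ee_pos: [358.7, -200.9, 70.4]
ee_rot: [180.0, 0.0, 94.8]
force: [0.8, -0.8, -1.0]
gripper_width: 24.0
gripper_force: 39.9
time_s: 5.65
ee_pos: [359.4, -200.1, 70.3]
ee_rot: [-180.0, -0.0, 172.7]
force: [0.4, -0.3, -1.7]
gripper_width: 23.7
gripper_force: 39.9
at [ 359.4  -200.1    70.26] [-180.     -0.01  172.65] F [ 0.42 -0.29 -1.71] w 23.726032938676223 t 5.65
slide total [-3.87 -0.91  0.08] rows 4 each [-0.97 -0.23  0.02]
spin total 0.04390477618440869
```

View pics/turned.png

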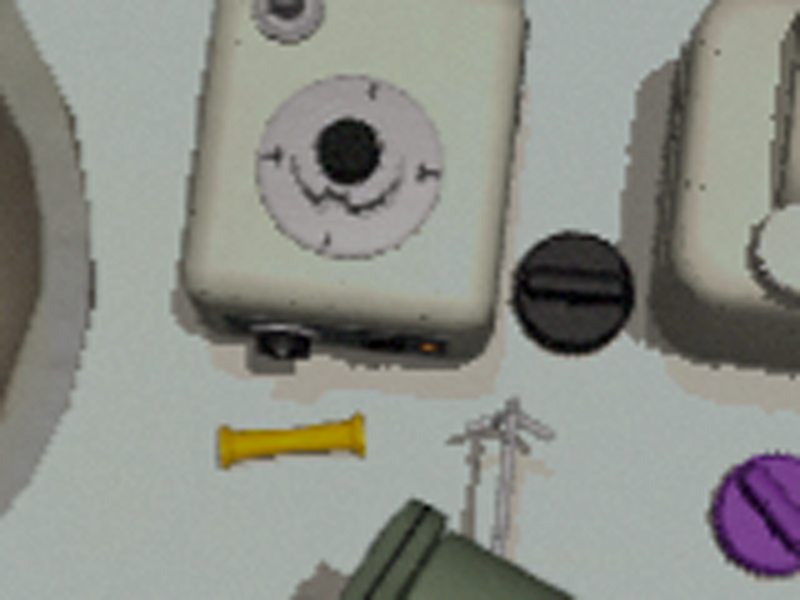

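```bash
python3 -c "
from h import *
U=lambda x,y:(230+(x+.5)/5-.5,190+(y+.5)/5-.5)
print(plane('top',U(512,405),72),plane('top',U(450,441),72),plane('top',U(552,436),72))
print('cap',plane('top',U(574,293),20),plane('top',U(529,284),42),plane('top',U(620,289),42))
print('st edges',plane('top',U(523,100),125),plane('top',U(496,300),125),plane('top',U(185,280),125),plane('top',U(215,20),125))
print('dish', plane('top',U(349,167),133),'plug',plane('top',U(348,151),168))
"
```

```text
[ 509.75 -222.15   72.  ] [ 493.17 -191.92   72.  ] [ 494.19 -240.82   72.  ]
cap [ 573.7  -256.49   20.  ] [ 574.59 -233.34   42.  ] [ 570.8 -278.2   42. ]
st edges [ 646.7  -230.67  125.  ] [ 551.07 -214.88  125.  ] [564.63 -70.32 125.  ] [690.18 -85.8  125.  ]
dish [ 614.62 -148.16  133.  ] plug [ 613.69 -148.8   168.  ]
```

```bash
python3 -m jog '{"jaw":[0,0,0,0,0,0,0],"slide":[[0,-0.91,0],[0,0,0],[-0.97,0,0],[-0.97,0,0],[-0.97,0,0],[-0.97,0,0],[0,0,0]],"spin":[0,0,0,0,0,0,0]}'
python3 -c "
from h import *
go(471,-242,10,172.3)
crop('top',270,190,160,120,5,'over')"
```

```text
time_s: 6.4
ee_pos: [475.2, -243.3, 70.4]
ee_rot: [-179.9, 0.2, 172.3]
force: [-0.4, -0.1, -1.9]
gripper_width: 23.7
gripper_force: 39.9
at [ 475.18 -243.27   70.39] [-179.95    0.23  172.29] F [-0.36 -0.09 -1.89] w 23.663590489205955 t 6.4
slide total [0.14 0.02 2.01] rows 3 each [0.05 0.01 0.67]
spin total -0.001764559781165076
```

View pics/over.png

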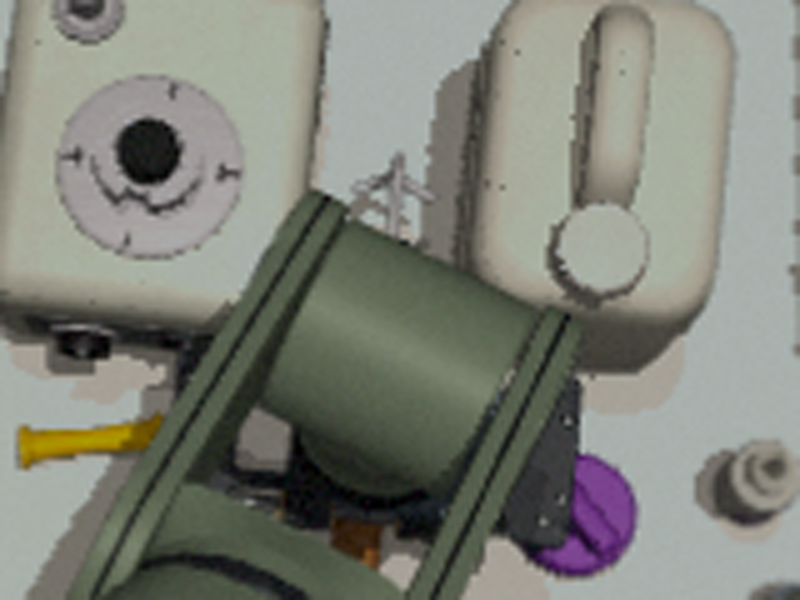

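```bash
python3 -m jog '{"jaw":[0,0,0],"slide":[[0,0,0.5],[0,0,0.5],[0,0,0]],"spin":[0,0,0]}'
python3 -m jog '{"jaw":[0,0,0],"slide":[[0,0,0.5],[0,0,0.5],[0,0,0]],"spin":[0,0,0]}'
```

```text
time_s: 6.75
ee_pos: [468.5, -241.3, 38.5]
ee_rot: [179.9, -0.3, 172.3]
force: [-0.5, -0.6, -1.3]
gripper_width: 23.7
gripper_force: 39.9
time_s: 7.05
ee_pos: [469.4, -241.9, 9.3]
ee_rot: [179.9, -0.2, 172.3]
force: [-0.8, 0.0, -1.7]
gripper_width: 23.7
gripper_force: 39.9
```

```bash
python3 -m jog '{"jaw":[0,0,0,0,0,0,0,0,0,0],"slide":[[0.3,0,0],[0.3,0,0],[0.4,0,0],[0.4,0,0],[0.4,0,0],[0.4,0,0],[0.4,0,0],[0.4,0,0],[0.4,0,0],[0.4,0,0]],"spin":[0,0,0,0,0,0,0,0,0,0]}'
python3 -m jog '{"jaw":[0,0,0,0,0,0,0,0],"slide":[[0.4,0,0],[0.4,0,0],[0.4,0,0],[0.3,0,0],[0.2,0,0],[0.1,0,0],[0,0,0],[0,0,0]],"spin":[0,0,0,0,0,0,0,0]}'
python3 -c "
from h import *
crop('top',240,190,200,150,4,'out')"
```

```text
time_s: 8.05
ee_pos: [357.4, -227.4, 10.3]
ee_rot: [-180.0, 0.0, 172.3]
force: [0.7, -0.0, -1.4]
gripper_width: 23.6
gripper_force: 39.9
time_s: 8.85
ee_pos: [305.0, -220.5, 10.3]
ee_rot: [-180.0, 0.0, 172.3]
force: [-1.5, 0.3, -1.6]
gripper_width: 23.6
gripper_force: 39.9
```

View pics/out.png

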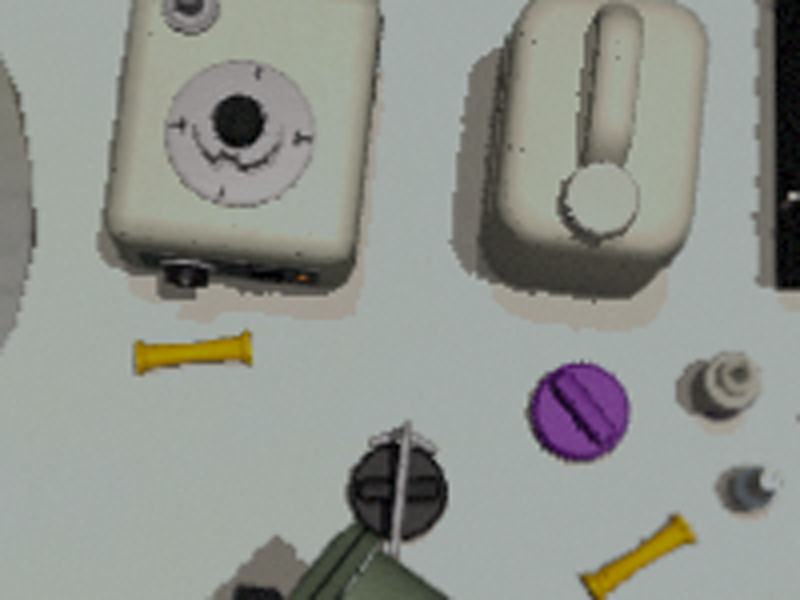

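The cap is out in front of the gap at crop (398,492), with the fork behind it at (403,435) and the bystanders unmoved. Next: clear the hook upward, then check the counter's front edge.

```bash
python3 -m jog '{"jaw":[0,0,0,0,0,0,0,0],"slide":[[-0.25,0,0],[-0.2,0,0],[0,0,0],[0,0,-0.5],[0,0,-1],[0,0,-0.7],[0,0,0],[0,0,0]],"spin":[0,0,0,0,0,0,0,0]}'
python3 -c "
from h import *
print(plane('top',(300,357),0),plane('top',(120,359),0))
im=env.grab_frame('top');c=im[335:375,150,:].mean(1);print(c.astype(int))
go(380,-70,70,130)"
```

```text
time_s: 9.7
ee_pos: [318.1, -222.0, 76.1]
ee_rot: [-180.0, 0.0, 172.3]
force: [-0.8, -0.4, -1.0]
gripper_width: 23.7
gripper_force: 39.9
[ 307.78 -138.49    0.  ] [310.26 313.57   0.  ]
[ 84  82  85  88  85  88  80  52 124 134 144 144 144 145 144 145 145 145
 144 144 144 146 131  52  93  94  93  92  88  87  85  85  87  85  85  83
  75  76  86  86]
at [ 317.64 -221.67   75.53] [179.96  -0.08 172.34] F [-0.05  0.08 -1.16] w 23.492555337377812 t 9.75
slide total [-1.39  5.29  0.18] rows 6 each [-0.23  0.88  0.03]
spin total 5.292225406301778
```

```bash
python3 -m jog '{"jaw":[0,0,0,0,0,0],"slide":[[0,0,0],[0,0,0],[0,0,0],[0,0,0],[0,0,0],[0,0,0]],"spin":[0.88,0.88,0.88,0.88,0.88,0.88]}' | head -3
python3 -m jog '{"jaw":[0,0,0,0,0,0,0,0,0],"slide":[[0.51,0.97,0],[0.51,0.97,0],[0.51,0.97,0],[0.51,0.97,0],[0.51,0.97,0],[0,0,0.6],[0,0,0.7],[0,0,0.6],[0,0,0]],"spin":[0,0,0,0,0,0,0,0,0]}'
```

```text
time_s: 10.35
ee_pos: [317.3, -221.5, 74.9]
ee_rot: [-180.0, -0.2, 129.8]
time_s: 11.25
ee_pos: [377.4, -69.2, 16.6]
ee_rot: [-179.7, -0.4, 130.1]
force: [-0.1, 0.3, -1.1]
gripper_width: 23.7
gripper_force: 39.9
```

Run:
```python
from h import *
im=env.grab_frame("top").astype(int)
# black cap segmentation near (340,310)
w=im[285:345,310:385];m=((w.max(2)<75)).astype(np.uint8)
n,l,st,c=cv2.connectedComponentsWithStats(m)
for i in range(1,n):
    if st[i,4]>60:
        u=c[i]+[310,285];print(st[i],u,plane("top",u,20))
```

```text
[ 17  16  25  24 472] [338.94 312.6 ] [ 412.96 -237.27   20.  ]
```

```bash
python3 -m jog '{"jaw":[0,0,0],"slide":[[0,0,0.15],[0,0,0.1],[0,0,0]],"spin":[0,0,0]}'
```

```text
time_s: 11.6
ee_pos: [380.3, -70.1, 11.8]
ee_rot: [180.0, 0.0, 130.1]
force: [0.5, 1.4, 0.4]
gripper_width: 23.6
gripper_force: 39.9
```

```bash
python3 -m jog '{"jaw":[0,0,0],"slide":[[0,0,0.07],[0,0,0.05],[0,0,0]],"spin":[0,0,0]}'; python3 -m jog '{"jaw":[0,0],"slide":[[0,0,0.05],[0,0,0]],"spin":[0,0]}'
```

```text
time_s: 11.9
ee_pos: [380.3, -70.0, 8.2]
ee_rot: [180.0, 0.0, 130.1]
force: [-0.2, -0.0, -0.9]
gripper_width: 23.7
gripper_force: 39.9
time_s: 12.1
ee_pos: [380.4, -70.1, 8.0]
ee_rot: [180.0, 0.0, 130.1]
force: [-3.9, -0.4, 17.9]
gripper_width: 23.7
gripper_force: 39.9
```

```bash
python3 -m jog '{"jaw":[23.5,45,50,50,50,50,50,50,50,50],"slide":[[0,0,-0.04],[0,0,0],[0,0,0],[0,0,0],[0,0,-0.3],[0,0,-0.9],[0,0,-0.9],[0,0,-0.9],[0,0,-0.9],[0,0,-0.9]],"spin":[0,0,0,0,0,0,0,0,0,0]}'
python3 - <<'E'
from h import *
a=env.grab_frame("top")[292:332,318:361,::-1]; a=cv2.resize(a,None,fx=14,fy=14,interpolation=cv2.INTER_CUBIC)
cv2.imwrite("pics/cap.png",cv2.convertScaleAbs(a,alpha=1.8))
E
```

```text
time_s: 13.1
ee_pos: [380.0, -69.9, 153.5]
ee_rot: [180.0, 0.0, 130.1]
force: [0.4, 0.0, 0.0]
gripper_width: 50.1
gripper_force: 0.0
```

View pics/cap.png

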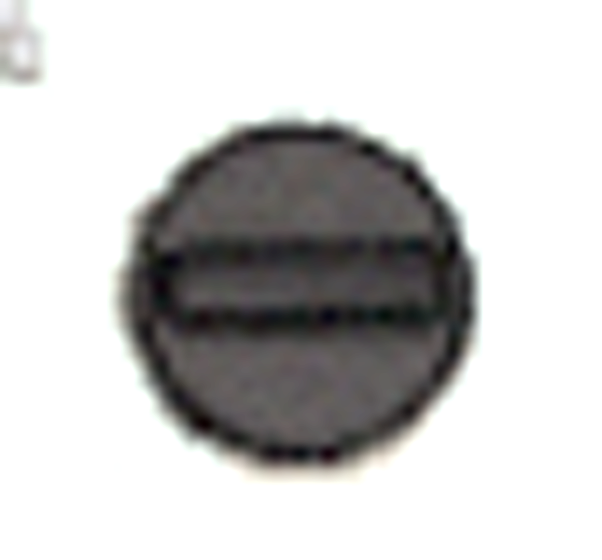

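Run:
```python
from h import *
U=lambda x,y:(318+(x+.5)/14-.5,292+(y+.5)/14-.5)
for a,b in(((165,258),(455,240)),((185,325),(435,312))):
    p,q=plane('top',U(*a),42),plane('top',U(*b),42);d=p-q;print(p,q,np.degrees(np.arctan2(d[1],d[0])))
print("bar",plane('top',U(303,284),42),"rim",plane('top',U(300,292),20))
print(tri(U(303,284),proj("side",[[414,-237,42]])[0]))
g=plane('top',U(303,284),42)
go(414,-237,70,88)
```

```text
[ 418.18 -213.39   42.  ] [ 419.83 -263.66   42.  ] 91.88116982174444
[ 406.49 -216.48   42.  ] [ 407.47 -259.74   42.  ] 91.29841590822926
bar [ 412.99 -237.1    42.  ] rim [ 413.46 -237.34   20.  ]
(array([ 413.5 , -237.02,   41.91]), np.float64(1.0110962963131156))
at [382.85 -70.49 157.34] [179.69   0.41 130.09] F [ 2.7  -0.33  2.82] w 49.755603833758016 t 13.15
slide total [-4.91 -2.78  2.91] rows 5 each [-0.98 -0.56  0.58]
spin total 5.2615481977425524
```

```bash
python3 -m jog '{"jaw":[50,50,50,50,50],"slide":[[0,0,0],[0,0,0],[0,0,0],[0,0,0],[0,0,0]],"spin":[0.96,0.96,0.96,0.96,0.97]}' |head -3
python3 - <<'E'
from h import *
u=proj("side",[[413.3,-237.2,21],[413.3,-237.2,42]]);print(u)
im=env.grab_frame("side").astype(int);x,y=u[0].astype(int);w=im[y-30:y+30,x-35:x+35]
n,l,st,c=cv2.connectedComponentsWithStats((w.max(2)<80).astype(np.uint8))
for i in range(1,n):
    if st[i,4]>60: print(st[i]+[x-35,y-30,0,0,0],c[i]+[x-35,y-30])
P=np.array([[413.3+30*np.cos(t),-237.2+30*np.sin(t),z] for z in(0,22) for t in np.linspace(0,6.28,40)])
q=proj("side",P);print(q.min(0),q.max(0))
E
python3 -m jog '{"jaw":[50,50,50,50,50,50,50],"slide":[[-0.93,0.16,0],[-0.93,0.16,0],[-0.93,0.16,0],[-0.93,0.16,0],[-0.93,0.16,0],[-0.93,0.16,0],[0,0,0]],"spin":[0,0,0,0,0,0,0]}'
```

```text
time_s: 13.65
ee_pos: [380.1, -69.9, 152.2]
ee_rot: [180.0, 0.0, 91.3]
[[249.59 307.95]
 [248.79 300.57]]
[237 294  29  31 613] [251.05 310.62]
[235.01 297.75] [264.68 325.47]
time_s: 14.4
ee_pos: [414.7, -239.3, 152.1]
ee_rot: [179.9, 0.1, 91.6]
force: [-0.4, -0.6, 0.2]
gripper_width: 50.1
gripper_force: 0.0
```

```bash
python3 -m jog '{"jaw":[50,50,50,50,50,50,50],"slide":[[0,0,0.95],[0,0,0.95],[0,0,0.95],[0,0,0.7],[0,0,0.4],[0,0,0.1],[0,0,0]],"spin":[0,0,0,0,0,0,0]}'
```

```text
time_s: 15.1
ee_pos: [413.6, -236.0, 30.4]
ee_rot: [-180.0, -0.0, 91.7]
force: [-0.5, 0.3, -0.7]
gripper_width: 49.9
gripper_force: 0.0
```

```bash
python3 -m jog '{"jaw":[50,50],"slide":[[-0.04,0,0.12],[0,0,0.06]],"spin":[0,0]}'
python3 -m jog '{"jaw":[0,0,0,0,0],"slide":[[0,0,0],[0,0,0],[0,0,0],[0,0,0],[0,0,0]],"spin":[0,0,0,0,0]}' 40
python3 -m jog '{"jaw":[0,0,0,0],"slide":[[0,0,-0.3],[0,0,-0.5],[0,0,-0.5],[0,0,0]],"spin":[0,0,0,0]}'
```

```text
time_s: 15.3
ee_pos: [414.3, -238.0, 25.5]
ee_rot: [179.9, 0.1, 91.6]
force: [-0.3, -0.3, 0.3]
gripper_width: 50.4
gripper_force: 0.0
time_s: 15.8
ee_pos: [413.8, -237.7, 25.0]
ee_rot: [180.0, 0.0, 91.6]
force: [-0.7, 0.8, 0.1]
gripper_width: 13.5
gripper_force: 40.0
time_s: 16.2
ee_pos: [415.2, -238.5, 66.0]
ee_rot: [179.8, 0.1, 91.6]
force: [0.8, -0.5, -1.1]
gripper_width: 13.6
gripper_force: 40.0
```

```bash
python3 -m jog '{"jaw":[0,0,0,0,0,0],"slide":[[0,0,-0.95],[0,0,-0.95],[0,0,-0.95],[0,0,-0.95],[0,0,-0.95],[0,0,-0.95]],"spin":[0,0,0,0,0,0]}' |head -3
python3 -m jog '{"jaw":[0,0,0,0,0,0,0],"slide":[[0.4,0.97,0],[0.4,0.97,0],[0.4,0.97,0],[0.4,0.97,0],[0.4,0.97,0],[0.4,0.97,0],[0.4,0.97,0]],"spin":[0,0,0,0,0,0,0]}'|head -3
python3 -m jog '{"jaw":[0,0,0,0,0,0,0,0,0,0],"slide":[[0,0,0],[0,0,0],[0,0,0],[0,0,0],[0,0,0],[0,0,0],[0,0,0],[0,0,0],[0,0,0],[0,0,0]],"spin":[-0.98,-0.98,-0.98,-0.98,-0.98,-0.98,-0.98,-0.98,-0.98,0]}'|head -6
python3 - <<'E'
from h import *
go(615.8,-149.3,200,162.4)
im=env.grab_frame("side").astype(int)
p=env.state()["ee_pos"]
P=np.array([[p[0]+30*np.cos(t),p[1]+30*np.sin(t),p[2]-25+z] for z in(0,22) for t in np.linspace(0,6.28,60)])
q=proj("side",P);print("pred",q.min(0),q.max(0))
x0,y0=q.min(0).astype(int)-15;w=im[y0:y0+70,x0:x0+60]
n,l,st,c=cv2.connectedComponentsWithStats((w.max(2)<75).astype(np.uint8))
for i in range(1,n):
    if st[i,4]>60: print(st[i]+[x0,y0,0,0,0],c[i]+[x0,y0])
cv2.imwrite("pics/neck.png",cv2.resize(im[110:260,280:440,::-1].astype(np.uint8),None,fx=4,fy=4,interpolation=cv2.INTER_CUBIC))
E
```

```text
time_s: 16.8
ee_pos: [413.3, -237.4, 235.6]
ee_rot: [-180.0, -0.0, 91.6]
time_s: 17.5
ee_pos: [615.8, -147.3, 234.0]
ee_rot: [-179.9, -0.0, 91.6]
time_s: 18.5
ee_pos: [614.7, -147.9, 234.1]
ee_rot: [-180.0, -0.1, 162.2]
force: [-0.3, 0.5, -1.1]
gripper_width: 13.4
gripper_force: 40.0
at [ 614.73 -147.92  234.07] [-179.99   -0.08  162.15] F [-0.25  0.53 -1.06] w 13.41308186400193 t 18.5
slide total [-0.05 -0.03  1.14] rows 2 each [-0.02 -0.02  0.57]
spin total -0.03124765797733886
pred [328.3 187.2] [358.37 212.28]
[ 319  172   41   41 1081] [343.04 190.74]
[336 217  16  14 176] [343.56 223.63]
```

Run:
```python
from h import *
g=env.grab_frame("side").max(2).astype(int)
for r in range(192,234,2):
    k=np.where(g[r,318:372]<75)[0]+318
    print(r,(k.min(),k.max(),(k.min()+k.max())/2,len(k)) if len(k) else None,end=" ")
p=env.state()["ee_pos"];print(p)
print(proj("side",[[p[0],p[1],p[2]-14],[615.8,-149.3,170],[615.8,-149.3,162]]))
```

```text
192 (np.int64(332), np.int64(355), np.float64(343.5), 24) 194 (np.int64(330), np.int64(356), np.float64(343.0), 27) 196 (np.int64(329), np.int64(358), np.float64(343.5), 30) 198 (np.int64(329), np.int64(358), np.float64(343.5), 30) 200 (np.int64(329), np.int64(358), np.float64(343.5), 30) 202 (np.int64(329), np.int64(369), np.float64(349.0), 32) 204 (np.int64(330), np.int64(358), np.float64(344.0), 29) 206 (np.int64(331), np.int64(357), np.float64(344.0), 27) 208 (np.int64(332), np.int64(371), np.float64(351.5), 26) 210 (np.int64(334), np.int64(368), np.float64(351.0), 21) 212 (np.int64(341), np.int64(345), np.float64(343.0), 5) 214 (np.int64(364), np.int64(364), np.float64(364.0), 1) 216 (np.int64(361), np.int64(362), np.float64(361.5), 2) 218 (np.int64(339), np.int64(360), np.float64(349.5), 13) 220 (np.int64(337), np.int64(350), np.float64(343.5), 14) 222 (np.int64(337), np.int64(351), np.float64(344.0), 15) 224 (np.int64(337), np.int64(350), np.float64(343.5), 14) 226 (np.int64(337), np.int64(350), np.float64(343.5), 14) 228 (np.int64(337), np.int64(350), np.float64(343.5), 14) 230 (np.int64(325), np.int64(347), np.float64(336.0), 10) 232 (np.int64(325), np.int64(328), np.float64(326.5), 4) [ 614.82 -147.91  234.35]
[[343.27 199.46]
 [343.01 220.46]
 [342.89 223.64]]
```

```bash
python3 -m jog '{"jaw":[0,0,0,0],"slide":[[-0.06,-0.02,0.6],[0,0,0.6],[0,0,0.3],[0,0,0]],"spin":[-0.03,0,0,0]}'
python3 -m jog '{"jaw":[0,0,0],"slide":[[0,0,0.1],[0,0,0.1],[0,0,0]],"spin":[0,0,0]}'
```

```text
time_s: 19.0
ee_pos: [615.7, -148.9, 188.3]
ee_rot: [-180.0, -0.2, 162.3]
force: [-0.2, -0.1, -1.0]
gripper_width: 13.8
gripper_force: 40.0
time_s: 19.3
ee_pos: [616.6, -149.1, 184.2]
ee_rot: [-180.0, 0.0, 162.4]
force: [-0.4, 0.2, -0.8]
gripper_width: 13.4
gripper_force: 40.0
```

```bash
python3 -m jog '{"jaw":[0,0,0],"slide":[[0,0,0.1],[0,0,0.03],[0,0,0]],"spin":[0,0,0]}'
python3 -m jog '{"jaw":[0,0],"slide":[[0,0,0.05],[0,0,0]],"spin":[0,0]}'
python3 -m jog '{"jaw":[0,0],"slide":[[0,0,0.05],[0,0,0]],"spin":[0,0]}'
```

```text
time_s: 19.6
ee_pos: [616.8, -149.0, 180.4]
ee_rot: [180.0, 0.1, 162.4]
force: [0.8, 1.7, 0.0]
gripper_width: 13.8
gripper_force: 40.0
time_s: 19.8
ee_pos: [616.6, -148.6, 178.3]
ee_rot: [180.0, -0.0, 162.4]
force: [0.6, 0.3, -0.9]
gripper_width: 14.0
gripper_force: 40.0
time_s: 20.0
ee_pos: [616.7, -148.7, 177.0]
ee_rot: [180.0, -0.0, 162.4]
force: [0.4, 2.3, -0.1]
gripper_width: 13.9
gripper_force: 40.0
```

```bash
python3 -m jog '{"jaw":[0,0,0],"slide":[[0,0,0.06],[0,0,0.06],[0,0,0]],"spin":[0,0,0]}' 60
python3 -m jog '{"jaw":[0,0,0],"slide":[[0,0,0.06],[0,0,0.06],[0,0,0]],"spin":[0,0,0]}'
```

```text
time_s: 20.3
ee_pos: [616.7, -148.6, 174.0]
ee_rot: [180.0, 0.0, 162.4]
force: [0.0, 3.7, 3.7]
gripper_width: 13.8
gripper_force: 60.0
time_s: 20.6
ee_pos: [616.7, -148.6, 170.8]
ee_rot: [180.0, 0.0, 162.4]
force: [-1.2, 3.1, 6.3]
gripper_width: 13.7
gripper_force: 60.0
```

```bash
python3 -m jog '{"jaw":[0,0,0,0],"slide":[[0.01,0.02,0.06],[0,0,0.08],[0,0,0.08],[0,0,0]],"spin":[0,0,0,0]}'
```

```text
time_s: 21.0
ee_pos: [616.7, -148.6, 165.1]
ee_rot: [-180.0, 0.1, 162.4]
force: [-1.9, 3.2, 10.3]
gripper_width: 13.4
gripper_force: 60.0
```

```bash
python3 -m jog '{"jaw":[0,0,0,0,0],"slide":[[0,0,0.07],[0,0,0],[0,0,0],[0,0,0],[0,0,0]],"spin":[0,0,0.6,0.6,0]}'
```

```text
time_s: 21.5
ee_pos: [617.2, -149.3, 163.9]
ee_rot: [-180.0, 0.2, 152.7]
force: [-1.7, 2.3, 12.3]
gripper_width: 13.4
gripper_force: 60.0
```

```bash
python3 -c "
from h import *
s=env.state();print(s['ee_pos'],s['ee_rot'],s['force'],s['torque'])"
python3 -m jog '{"jaw":[0,0,0,0,0,0],"slide":[[0,0,0],[0,0,0],[0,0,0],[0,0,0],[0,0,0],[0,0,0]],"spin":[0.6,0.6,0.6,0.6,0.6,0]}'
python3 -c "
from h import *
s=env.state();print(s['torque'])"
```

```text
[ 617.21 -149.28  163.86] [-179.98    0.24  152.74] [-1.7   2.29 12.27] [ 0.43  0.35 -0.05]
time_s: 22.1
ee_pos: [617.3, -149.8, 164.0]
ee_rot: [179.9, 0.3, 128.7]
force: [-1.0, -0.1, 12.3]
gripper_width: 14.1
gripper_force: 60.0
[ 0.19  0.26 -0.1 ]
```

```bash
python3 -m jog '{"jaw":[0,0,0,0,0,0,0,0,0],"slide":[[0,0,0],[0,0,0],[0,0,0],[0,0,0],[0,0,0],[0,0,0],[0,0,0],[0,0,0],[0,0,0]],"spin":[0.7,0.7,0.7,0.7,0.7,0.7,0.7,0.7,0]}'
python3 -c "
from h import *
s=env.state();print(s['torque'])"
```

```text
time_s: 23.0
ee_pos: [616.5, -149.7, 163.8]
ee_rot: [179.9, 0.2, 83.9]
force: [-3.2, 0.6, 13.3]
gripper_width: 13.5
gripper_force: 60.0
[ 0.16  0.61 -0.08]
```

```bash
python3 -m jog '{"jaw":[0,0,0,0,0],"slide":[[0,0,0],[0,0,-0.06],[0,0,-0.06],[0,0,-0.05],[0,0,0]],"spin":[0.18,0,0,0,0]}'
python3 -m jog '{"jaw":[0,0,0],"slide":[[0,0,-0.05],[0,0,-0.03],[0,0,0]],"spin":[0,0,0]}'
```

```text
time_s: 23.5
ee_pos: [616.3, -149.7, 168.0]
ee_rot: [179.9, 0.2, 82.6]
force: [-2.6, 0.3, 9.4]
gripper_width: 13.5
gripper_force: 60.0
time_s: 23.8
ee_pos: [616.3, -149.7, 169.9]
ee_rot: [179.9, 0.1, 82.6]
force: [-2.4, 0.1, 8.1]
gripper_width: 13.5
gripper_force: 60.0
```

```bash
python3 -m jog '{"jaw":[0,0,0],"slide":[[0,0,-0.05],[0,0,-0.05],[0,0,0]],"spin":[0,0,0]}'
```

```text
time_s: 24.1
ee_pos: [616.3, -149.7, 172.1]
ee_rot: [180.0, 0.1, 82.6]
force: [-1.6, -2.9, 6.0]
gripper_width: 13.4
gripper_force: 60.0
```

```bash
python3 -m jog '{"jaw":[0,0],"slide":[[0,0,-0.05],[0,0,0]],"spin":[0,0]}';python3 -m jog '{"jaw":[0,0],"slide":[[0,0,-0.05],[0,0,0]],"spin":[0,0]}'
```

```text
time_s: 24.3
ee_pos: [616.3, -149.6, 172.2]
ee_rot: [-180.0, 0.1, 82.6]
force: [-0.4, -4.5, -1.8]
gripper_width: 13.6
gripper_force: 60.0
time_s: 24.5
ee_pos: [616.2, -149.5, 172.2]
ee_rot: [-179.9, 0.1, 82.6]
force: [1.0, -5.5, -9.3]
gripper_width: 13.6
gripper_force: 60.0
```

The cap resists the upward pull at z 172.2, so it is locked. Next: ease off, open and withdraw.

```bash
python3 -m jog '{"jaw":[0,0,25,40,40,40,40,40,40,40],"slide":[[0,0,0.07],[0,0,0],[0,0,0],[0,0,0],[0,0,0],[0,0,-0.3],[0,0,-0.8],[0,0,-0.9],[0,0,-0.9],[0,0,-0.9]],"spin":[0,0,0,0,0,0,0,0,0,0]}' 
python3 -m jog '{"jaw":[40,40,40,40,40,40,40],"slide":[[-0.4,-0.9,0],[-0.4,-0.9,0],[-0.4,-0.9,0],[-0.4,-0.9,0],[-0.4,-0.9,0],[-0.4,-0.9,0],[0,0,0]],"spin":[0,0,0,0,0,0,0]}'
python3 -c "
from h import *
crop('top',230,180,200,150,4,'fin')"
```

```text
time_s: 25.5
ee_pos: [616.5, -148.1, 288.6]
ee_rot: [179.9, -0.0, 82.6]
force: [0.0, -0.4, 0.4]
gripper_width: 40.1
gripper_force: 0.0
time_s: 26.2
ee_pos: [443.8, -199.1, 288.0]
ee_rot: [180.0, 0.0, 82.4]
force: [0.6, 0.3, 0.2]
gripper_width: 40.0
gripper_force: 0.0
```

View pics/fin.png

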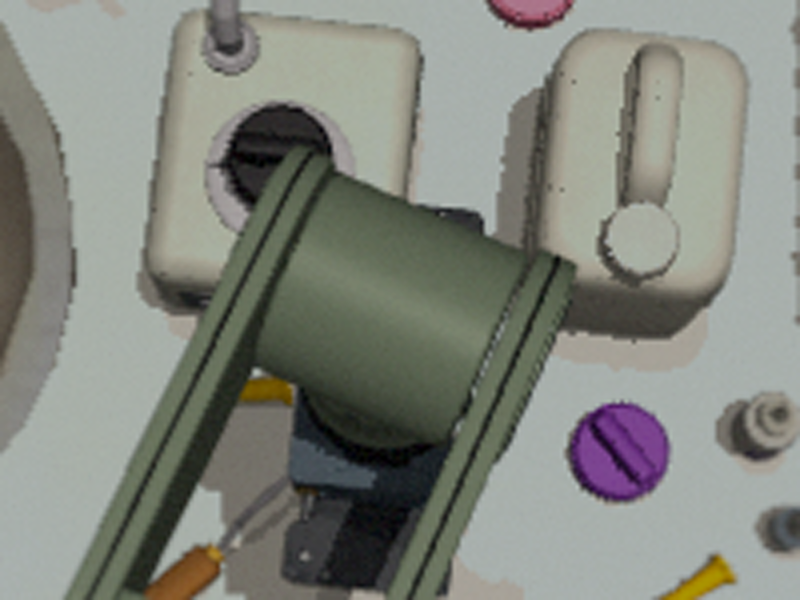

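The cap is on the neck at crop (280,150), with its bar along the pocket line. The hook is lying on the counter at (185,575), and the bystanders in view are where they were. The robot touches nothing.

```bash
python3 -c "
from workcell import env
print(env.job_done())"
```

```text
the job is handed in; nothing more can be done
None
```

The job is handed in at about 26 s: the cap was drawn out with the hook, the hook laid down on the counter, and the cap locked on the filler neck (it held against an upward pull of about 9 N before I let go).

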